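# Set out the teardown sockets in reverse for reassembly

## Robot

A 6-joint arm with a two-finger parallel gripper is mounted at the origin on the work surface. World frame = base frame: x ahead of the robot, y to its left, z up, the work surface at z = 0. Lengths are in m, angles in rad, forces in N, time in s.
With the tool pointing down it reaches from about 0.275 to 0.85 m from the base axis. Payload 19 kg.
Tool frame: the origin (TCP) lies at the very end of the fingers, on their centre line; the grasp point (between the pads) lies 19 mm behind it; z points along the fingers, y is the direction in which the jaws open and shut (so a half turn about z gives the same grasp; the last joint's range is limited). The gripper opens to 85 mm and grips with 20 to 120 N. Pads are 22 mm wide; open, the fingers measure 114 mm over their backs; the gripper's body (76 mm by 85 mm) begins 54 mm behind the grasp point. The pads swing forward as they close: fully open they stand 13 mm farther back than shut.
Start: joints at [-1.286, 0.15, 1.437, -0, 1.554, -0.134], TCP at [0.234, -0.525, 0.231] pointing down, gripper open.
Joint ranges: [-2.8, 2.8], [-0.68, 2.1], [0.12, 2.68], [-1.39, 4.53], [0.16, 2.79], [-2.81, 2.81]. Speed limits (rad/s): [1.89, 1.89, 2.22, 3.01, 3.01, 3.01].

## Interface

Orientations are given as a unit quaternion [w, x, y, z].
In Python, from rig import arm, grab_frame, camera_info gives the robot as it stands. The module is installed in compiled form; this text tells all that it offers.
- The arm moves only by the tool play_rows, never from a script. Its argument "plan" is a list of rows, each a list of 3 entries, a list of its own where there are three numbers: the opening, from 0 (shut) to 1 (fully open), then the shift along the tool's x, y, z in mm, then the turn about the tool's z in rad. A call has 1 to 20 rows; each row is the pose to reach, as a shift and turn from the pose commanded when the call began, along the tool's axes at that moment; what a row does not reach only later rows make up. A row lasts 1/12 s, in which the tool goes at most 41.7 mm and 7.16 degrees, less where a joint would pass 70% of its speed; a pose out of reach is approached as far as the arm can. A call with a gripper value outside its range is refused whole. The fingers move at their own pace and stop on an object; the grip force is fixed at half the most. Time passes only in rows, so rows that repeat a pose let the fingers close. It gives the time, the measured TCP pose, the force and the opening at its end, in the units of the state.
- arm.state(): the state, without advancing time (a new reading comes with each control period).
- grab_frame(name): name is "side" or "top"; returns (picture, depth): 420x560x3 uint8, red, green, blue; 420x560 float32, m along the optical axis (not along the pixel's ray), 0 where there is no reading.
- camera_info(name): a dict with "fovy" (degrees; the focal length in pixels is half the picture's height over the tangent of half this angle, whatever the lens; pixels are square), "cx", "cy" (the principal point, pixels), "R" (3x3) and "t" (3): a world point X has camera coordinates R X + t. Camera axes: x right, y down, z forward; pixel columns grow to the right and rows downward; lengths in m; the calibration is good to about 2 mm. A picture is of the moment at which its call begins. camera_info takes no time and is no camera call.
- arm.sign_off(): hands the job in, once; it reports no verdict.
The state is a dict: "time_s": time; "joints": joint angles; "joint_velocities": joint speeds; "joint_efforts": joint torques, N m; "ee_pos": TCP position; "eef_rot": TCP orientation; "force": force on the tool from outside, world axes, zero at the start; "torque": the same for the moment, N m; "width": finger opening in m.
Only numpy, scipy, OpenCV 4.12 (cv2) and the standard library are available. Lean on these libraries where they do the work, as an engineer would, in place of code of your own. Each camera call takes 0.05 s, during which the arm holds its last target. There are 200 camera calls.

## Task

The four steel sockets stand on the wooden strip in the order in which they were used to strip the mower engine. Move them all to the empty aluminium rack in the reverse order for putting it back together: the socket from the left end of the strip goes into the right-end well of the rack, the next one into the well beside it, and so on to the last in the left-end well. Leave each socket standing upright on the floor of its own well.

Things in the scene. Friction and masses are not known exactly. Their poses are not given: they have to be found in the camera images.
- deep_socket: Deep plug socket, the tallest: a straight round tube 24 mm across and 68 mm tall. Origin: centre of its underside; z up along its axis. Its yaw means nothing. Bare steel, loose, about 0.15 kg.
- wide_socket: Wide low socket, the thickest and shortest: 34 mm across, 42 mm tall, straight. Origin: centre of its underside; z up along its axis. Its yaw means nothing. Bare steel, loose, about 0.2 kg.
- small_socket: Small socket, the thinnest at its open top: foot 22 mm across up to 19 mm height, then it narrows (by 22 mm height) to 18 mm up to its top at 46 mm. Origin: centre of its underside; z up along its axis. Its yaw means nothing. Bare steel, loose, about 0.07 kg.
- flared_socket: Flared socket: foot 24 mm across up to 22 mm height, then it widens (by 28 mm height) to 30 mm up to its top at 56 mm. Origin: centre of its underside; z up along its axis. Its yaw means nothing. Bare steel, loose, about 0.17 kg.
- deep_block: Light plywood block 62 x 62 x 12 mm, fixed on the wooden teardown strip, with a round well 42 mm across and 6 mm deep in its top; the deep socket stands in it at the start, so its place along the strip gives that socket's place in the row. Origin: centre of its underside (the socket stands 6 mm above it). Stays put. Axes parallel to the strip's.
- wide_block: Light plywood block 62 x 62 x 12 mm, fixed on the wooden teardown strip, with a round well 48 mm across and 6 mm deep in its top; the wide socket stands in it at the start, so its place along the strip gives that socket's place in the row. Origin: centre of its underside (the socket stands 6 mm above it). Stays put. Axes parallel to the strip's.
- small_block: Light plywood block 62 x 62 x 12 mm, fixed on the wooden teardown strip, with a round well 40 mm across and 6 mm deep in its top; the small socket stands in it at the start, so its place along the strip gives that socket's place in the row. Origin: centre of its underside (the socket stands 6 mm above it). Stays put. Axes parallel to the strip's.
- flared_block: Light plywood block 62 x 62 x 12 mm, fixed on the wooden teardown strip, with a round well 44 mm across and 6 mm deep in its top; the flared socket stands in it at the start, so its place along the strip gives that socket's place in the row. Origin: centre of its underside (the socket stands 6 mm above it). Stays put. Axes parallel to the strip's.
- teardown_strip: Dark wooden board 78 (x) x 284 (y) x 8 (z) mm, fixed, carrying the four plywood blocks in a row along its y axis, block centres at y = +99, +33, -33 and -99 mm. Origin: centre of its underside, on the bench. y points to its left end seen from the robot; it may be turned up to about 7 degrees. It may be the row nearer to or farther from the robot.
- assembly_rack: Aluminium bar 70 (x) x 284 (y) x 14 (z) mm, fixed, with four equal round wells 52 mm across and 6 mm deep in its top, empty at the start, centred on its y axis at y = +99, +33, -33 and -99 mm; well floors 8 mm above its underside. Origin: centre of its underside, on the bench. y points to its left end seen from the robot; it may be turned up to about 7 degrees. It lies roughly parallel to the strip, nearer to or farther from the robot than it.
Mind the look-alikes: they are no part of the job. Leave any red look-alike of the deep_socket alone.

How it is judged:
At the end, for the whole second after the job is handed in: The row stands reversed in the rack: a socket whose block is at +y on the strip is in the well equally far to -y on the rack. Each within 17 mm of its well's centre along both rack axes, underside within 3 mm of the well floor, within 0.1 rad of upright, at rest and released (((y of deep_block in the frame of teardown_strip between 0.079 and 0.119 m and y of deep_socket in the frame of assembly_rack between -0.116 and -0.082 m) or (y of deep_block in the frame of teardown_strip between 0.013 and 0.053 m and y of deep_socket in the frame of assembly_rack between -0.05 and -0.016 m) or (y of deep_block in the frame of teardown_strip between -0.053 and -0.013 m and y of deep_socket in the frame of assembly_rack between 0.016 and 0.05 m) or (y of deep_block in the frame of teardown_strip between -0.119 and -0.079 m and y of deep_socket in the frame of assembly_rack between 0.082 and 0.116 m)) and x of deep_socket in the frame of assembly_rack between -0.017 and 0.017 m and z of deep_socket in the frame of assembly_rack between 0.005 and 0.011 m and angle between each of deep_socket, wide_socket, small_socket, flared_socket's own z axis and vertical below 0.1 rad and linear speed of each of deep_socket, wide_socket, small_socket, flared_socket below 0.02 m/s and angular speed of each of deep_socket, wide_socket, small_socket, flared_socket below 0.3 rad/s and contact force between each of deep_socket, wide_socket, small_socket, flared_socket and the fingers below 0.1 N and ((y of wide_block in the frame of teardown_strip between 0.079 and 0.119 m and y of wide_socket in the frame of assembly_rack between -0.116 and -0.082 m) or (y of wide_block in the frame of teardown_strip between 0.013 and 0.053 m and y of wide_socket in the frame of assembly_rack between -0.05 and -0.016 m) or (y of wide_block in the frame of teardown_strip between -0.053 and -0.013 m and y of wide_socket in the frame of assembly_rack between 0.016 and 0.05 m) or (y of wide_block in the frame of teardown_strip between -0.119 and -0.079 m and y of wide_socket in the frame of assembly_rack between 0.082 and 0.116 m)) and x of wide_socket in the frame of assembly_rack between -0.017 and 0.017 m and z of wide_socket in the frame of assembly_rack between 0.005 and 0.011 m and ((y of small_block in the frame of teardown_strip between 0.079 and 0.119 m and y of small_socket in the frame of assembly_rack between -0.116 and -0.082 m) or (y of small_block in the frame of teardown_strip between 0.013 and 0.053 m and y of small_socket in the frame of assembly_rack between -0.05 and -0.016 m) or (y of small_block in the frame of teardown_strip between -0.053 and -0.013 m and y of small_socket in the frame of assembly_rack between 0.016 and 0.05 m) or (y of small_block in the frame of teardown_strip between -0.119 and -0.079 m and y of small_socket in the frame of assembly_rack between 0.082 and 0.116 m)) and x of small_socket in the frame of assembly_rack between -0.017 and 0.017 m and z of small_socket in the frame of assembly_rack between 0.005 and 0.011 m and ((y of flared_block in the frame of teardown_strip between 0.079 and 0.119 m and y of flared_socket in the frame of assembly_rack between -0.116 and -0.082 m) or (y of flared_block in the frame of teardown_strip between 0.013 and 0.053 m and y of flared_socket in the frame of assembly_rack between -0.05 and -0.016 m) or (y of flared_block in the frame of teardown_strip between -0.053 and -0.013 m and y of flared_socket in the frame of assembly_rack between 0.016 and 0.05 m) or (y of flared_block in the frame of teardown_strip between -0.119 and -0.079 m and y of flared_socket in the frame of assembly_rack between 0.082 and 0.116 m)) and x of flared_socket in the frame of assembly_rack between -0.017 and 0.017 m and z of flared_socket in the frame of assembly_rack between 0.005 and 0.011 m); the robot touches nothing.
It also fails if it takes over 90 s, if anything falls off the work surface, if the arm or the gripper's body presses on something with over 40 N, if the wrist force passes 120 N, or if a joint passes its speed limit or range.

## Working session

There is one attempt and no reset: what is moved stays moved. The work goes in short steps, Python scripts to look and compute and a tool call to move; the robot and the scene stay as the last step left them, time stands still between calls to the robot, and variables do not carry over. Pictures are saved under pics/ and viewed, about 12 in all and at most 16, crops included, and the job is handed in when it is done.

Besides the shell and the picture viewer there is one more tool, called after "Call:" as a command line: name --argument value ..., lists and objects as JSON in quotes. play_rows: Moves the arm, as the interface text tells. Its arguments: {"type":"object","properties":{"plan":{"type":"array"}},"required":["plan"]}

```bash
mkdir -p pics; cat > h.py <<'E'
import numpy as np, cv2
from rig import arm, grab_frame, camera_info
def load(n):
    return cv2.imread(f'pics/{n}.png'), np.load(f'pics/{n}.npy')
def snap(cam,n):
    p,d=grab_frame(cam); cv2.imwrite(f'pics/{n}.png',p[:,:,::-1]); np.save(f'pics/{n}.npy',d); return p,d
def K(cam):
    c=camera_info(cam); return 210/np.tan(np.radians(c['fovy'])/2),c['cx'],c['cy'],np.array(c['R']),np.array(c['t'])
def cloud(cam,d):
    f,cx,cy,R,t=K(cam); v,u=np.indices(d.shape)
    P=np.stack([(u-cx)/f*d,(v-cy)/f*d,d],-1); return (P-t)@R
def atz(cam,u,v,z):
    f,cx,cy,R,t=K(cam); r=R.T@np.array([(u-cx)/f,(v-cy)/f,1]); o=-R.T@t
    return o+r*(z-o[2])/r[2]
def px(cam,X):
    f,cx,cy,R,t=K(cam); c=R@np.array(X)+t; return c[0]/c[2]*f+cx,c[1]/c[2]*f+cy
E
python3 - <<'E'
from h import *
for c in('top','side'):
    print(c,camera_info(c)); snap(c,c+'0')
print(arm.state())
E
```

```text
top {'fovy': 56.2432401554627, 'cx': 276.09650454619276, 'cy': 211.85587583024628, 'R': array([[-0.01730619, -0.99975858, -0.01353815],
       [-0.99125373,  0.01892755, -0.13060551],
       [ 0.13083022,  0.01115946, -0.99134198]]), 't': array([3.40511756e-05, 6.23305200e-01, 6.10728956e-01])}
side {'fovy': 52.180404368675866, 'cx': 282.20235830150096, 'cy': 214.8089124281318, 'R': array([[-0.95592555, -0.29350587, -0.00778768],
       [-0.21204508,  0.70847444, -0.67312766],
       [ 0.20308429, -0.64180859, -0.73948529]]), 't': array([0.55420113, 0.17670771, 0.68062991])}
{'time_s': 0.1, 'joints': array([-1.28602099e+00,  1.50933086e-01,  1.43797242e+00,  1.24910404e-05,
        1.55379494e+00, -1.34023422e-01]), 'joint_velocities': array([ 0.00010444, -0.000541  , -0.00160477,  0.00017662,  0.00120055,
       -0.00122727]), 'joint_efforts': array([ 6.42008119e-03, -7.14373183e+01, -5.71793103e+01,  1.04758742e-04,
        7.17238101e-03,  4.03668889e-05]), 'ee_pos': array([ 0.23374063, -0.5251003 ,  0.23073478]), 'eef_rot': array([-5.52793582e-04,  9.78155816e-01,  2.07872300e-01, -3.54840987e-05]), 'force': array([0.17472833, 0.32665777, 0.99924287]), 'torque': array([-0.04630896, -0.0092231 , -0.0250335 ]), 'width': 0.08547556668172795}
```

View pics/top0.png

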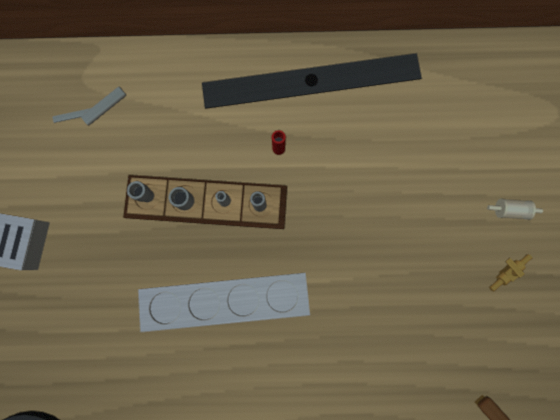

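View pics/side0.png

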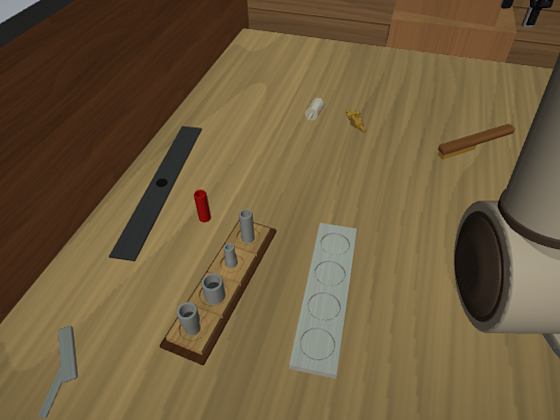

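The top view shows the strip (farther row, 125–287 × 175–228) with sockets at (137,190), (181,198), (222,199) and (258,202), and a red look-alike at (279,142). The empty rack is nearer, with wells at (164,308), (205,304), (243,300) and (283,296). The side view shows the rows from flared (189,318) to tall deep (247,225). I'll measure from the depth and take a crop of the row.

```bash
python3 - <<'E'
from h import *
im,d=load('top0'); P=cloud('top',d)
print('table z',np.median(P[300:400,400:480,2]), 'rack z',np.median(P[300:306,180:190,2]))
# socket points from both cams
for cam in('top','side'):
    _,d=load(cam+'0'); Q=cloud(cam,d).reshape(-1,3)
    reg=(abs(Q[:,1]-0.0)<2)
    m=(Q[:,2]>0.030)&(Q[:,2]<0.11)&(Q[:,0]>0.4)&(Q[:,0]<0.85)&(abs(Q[:,1])<0.45)
    v,u=np.indices(d.shape); mask=m.reshape(d.shape).astype(np.uint8)
    n,l=cv2.connectedComponents(mask)
    for i in range(1,n):
        p=Q[(l==i).ravel()]
        if len(p)<40: continue
        zt=np.percentile(p[:,2],97); tp=p[p[:,2]>zt-.005]
        (a,b),r=cv2.minEnclosingCircle(tp[:,:2].astype(np.float32))
        print(cam,len(p),'pix',u[l==i].mean().round(),v[l==i].mean().round(),'ztop',zt.round(4),'circ',round(a,4),round(b,4),round(r,4))
# corners
def rect(cam,pts,z):
    W=np.array([atz(cam,*p,z)[:2] for p in pts]); print(cam,W.round(4).tolist(),W.mean(0).round(4)); return W
rect('top',[(138,291),(306,275),(309,314),(141,331)],.014)
rect('side',[(320,224),(356,227),(336,376),(291,367)],.014)
rect('top',[(127,176),(287,185),(285,228),(124,217)],.008)
c=np.hstack([cv2.resize(im[170:235,115:295],None,fx=4.4,fy=4.4,interpolation=2)]); e=cv2.resize(im[268:338,130:315],None,fx=4.28,fy=4.28,interpolation=2)
w=min(c.shape[1],e.shape[1]); cv2.imwrite('pics/crop1.png',np.vstack([c[:,:w],e[:,:w]])[:600]*1)
print(c.shape,e.shape)
E
```

```text
table z -0.00023124228089458178 rack z 0.014424470624677733
top 246 pix 279.0 139.0 ztop 0.0691 circ 0.7438 -0.0174 0.0122
top 383 pix 139.0 191.0 ztop 0.0721 circ 0.6601 0.2125 0.0152
top 412 pix 181.0 197.0 ztop 0.0577 circ 0.6502 0.1473 0.0173
top 161 pix 222.0 198.0 ztop 0.0621 circ 0.649 0.0779 0.0092
top 245 pix 258.0 200.0 ztop 0.0836 circ 0.6403 0.017 0.012
top 216 pix 520.0 207.0 ztop 0.0334 circ 0.6267 -0.4188 0.0265
top 1809 pix 17.0 240.0 ztop 0.0484 circ 0.583 0.4249 0.0509
top 148 pix 515.0 267.0 ztop 0.0395 circ 0.526 -0.3974 0.0172
side 65 pix 315.0 103.0 ztop 0.0336 circ 0.625 -0.4187 0.0273
side 53 pix 353.0 113.0 ztop 0.0395 circ 0.5263 -0.3984 0.0172
side 266 pix 201.0 200.0 ztop 0.0684 circ 0.7443 -0.0183 0.0124
side 363 pix 246.0 223.0 ztop 0.0825 circ 0.64 0.0168 0.0121
side 203 pix 230.0 252.0 ztop 0.0604 circ 0.6487 0.0771 0.0096
side 472 pix 213.0 286.0 ztop 0.0566 circ 0.6502 0.1472 0.0173
side 505 pix 188.0 316.0 ztop 0.0708 circ 0.6604 0.2116 0.0152
top [[0.4963, 0.2248], [0.5182, -0.0597], [0.4539, -0.0629], [0.4306, 0.2179]] [0.4747 0.08  ]
side [[0.5218, -0.0554], [0.4553, -0.0675], [0.4312, 0.2201], [0.4968, 0.2261]] [0.4762 0.0808]
top [[0.6967, 0.2523], [0.6748, -0.0309], [0.599, -0.0259], [0.6235, 0.2552]] [0.6485 0.1127]
(286, 792, 3) (300, 792, 3)
```

View pics/crop1.png

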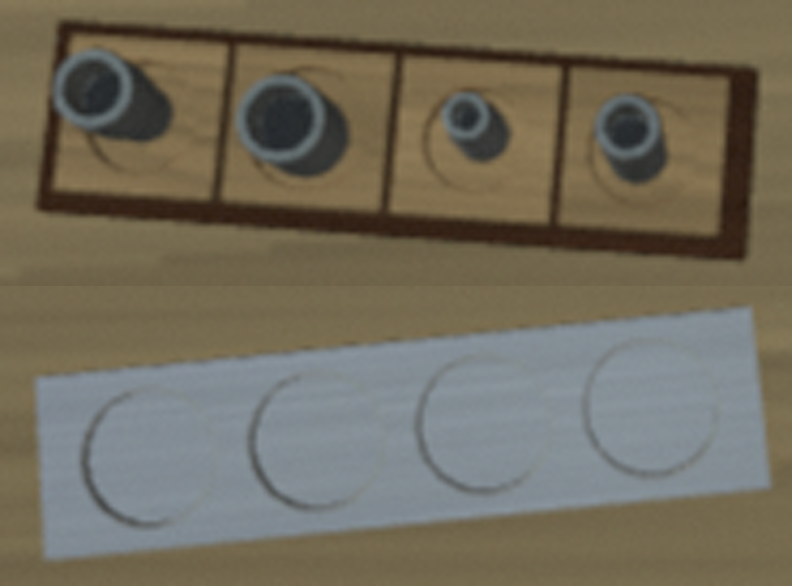

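Left to right the row is flared (137,190), wide (181,198), small (222,199) and deep (258,202). The measured top heights of 71, 57, 61 and 83 mm match 14 mm plus each socket's height. The only lookalike is the red tube at (279,142), which I'll leave alone. The crop confirms the four rack wells. Next I'll refine the rack fit.

```bash
python3 - <<'E'
from h import *
for cam in('top','side'):
    _,d=load(cam+'0'); Q=cloud(cam,d); 
    m=(Q[...,2]>.005)&(Q[...,2]<.02)&(abs(Q[...,0]-.475)<.065)&(Q[...,1]>-.1)&(Q[...,1]<.26)
    n,l,s,_=cv2.connectedComponentsWithStats(m.astype(np.uint8)); i=1+s[1:,4].argmax()
    (cx,cy),(w,h),a=cv2.minAreaRect(Q[l==i][:,:2].astype(np.float32)); 
    print(cam,cx,cy,w,h,a)
th=.083; c=np.array([.4755,.0805])
for n,y in zip('fwsd',(-.099,-.033,.033,.099)):
    X=c+y*np.array([-np.sin(th),np.cos(th)]); print(n,X.round(4),np.round(px('top',[*X,.008]),1))
E
```

```text
top 0.47655659914016724 0.08019338548183441 0.07040490955114365 0.284671813249588 4.600470542907715
side 0.4773920178413391 0.07857140898704529 0.0700932964682579 0.28629404306411743 4.5873260498046875
f [ 0.4837 -0.0182] [281.8 295.9]
w [0.4782 0.0476] [243.1 299.8]
s [0.4728 0.1134] [204.3 303.8]
d [0.4673 0.1792] [165.6 307.7]
```

Call:
play_rows --plan '[[1, [689, -500, 0], -1.152], [1, [689, -500, 0], -1.152], [1, [689, -500, 0], -1.152], [1, [689, -500, 0], -1.152], [1, [689, -500, 0], -1.152], [1, [689, -500, 0], -1.152], [1, [689, -500, 0], -1.152], [1, [689, -500, 0], -1.152], [1, [689, -500, 0], -1.152], [1, [689, -500, 0], -1.152], [1, [689, -500, 0], -1.152], [1, [689, -500, 0], -1.152], [1, [689, -500, 0], -1.152], [1, [689, -500, 0], -1.152], [1, [689, -500, 0], -1.152], [1, [689, -500, 0], -1.152], [1, [689, -500, 0], -1.152], [1, [689, -500, 0], -1.152], [1, [689, -500, 0], -1.152], [1, [689, -500, 0], -1.152]]'

```text
time_s: 1.77
ee_pos: [0.6514, 0.1983, 0.2308]
eef_rot: [-0.0, 0.707, 0.707, -0.0]
force: [1.0, -1.6, 0.5]
width: 0.0856
```

Call:
play_rows --plan '[[1, [0, 0, 0], 0], [1, [0, 0, 0], 0], [1, [0, 0, 0], 0]]'

```text
time_s: 2.02
ee_pos: [0.6507, 0.1959, 0.2307]
eef_rot: [-0.0, 0.707, 0.707, -0.001]
force: [0.9, -0.1, 0.4]
width: 0.0853
```

Call:
play_rows --plan '[[1, [16, 9.5, 0], 0], [1, [16, 9.5, 30], 0], [1, [16, 9.5, 60], 0], [1, [16, 9.5, 90], 0], [1, [16, 9.5, 120], 0], [1, [16, 9.5, 145], 0], [1, [16, 9.5, 165], 0], [1, [16, 9.5, 180], 0], [1, [16, 9.5, 188], 0], [1, [16, 9.5, 193], 0], [1, [16, 9.5, 193], 0], [0, [16, 9.5, 193], 0], [0, [16, 9.5, 193], 0], [0, [16, 9.5, 193], 0], [0, [16, 9.5, 193], 0], [0, [16, 9.5, 193], 0], [0, [16, 9.5, 193], 0], [0, [16, 9.5, 193], 0], [0, [16, 9.5, 193], 0]]'

```text
time_s: 3.6
ee_pos: [0.6607, 0.2122, 0.039]
eef_rot: [0.0, 0.707, 0.707, 0.0]
force: [-0.9, -0.9, 6.3]
width: 0.0284
```

Call:
play_rows --plan '[[0, [0, 0, 0], 0], [0, [0, 0, 0], 0], [0, [0, 0, -5], 0], [0, [0, 0, -15], 0], [0, [0, 0, -30], 0], [0, [0, 0, -50], 0], [0, [0, 0, -70], 0], [0, [0, 0, -90], 0], [0, [0, 0, -105], 0], [0, [0, 0, -110], 0], [0, [0, 0, -110], 0], [0, [0, 0, -110], 0]]'

```text
time_s: 4.6
ee_pos: [0.6602, 0.2121, 0.1478]
eef_rot: [-0.0, 0.707, 0.707, -0.0]
force: [0.7, -0.2, -2.4]
width: 0.0284
```

```bash
python3 - <<'E'
from h import *
p,d=snap('side','s1'); Q=cloud('side',d); cv2.imwrite('pics/s1c.png',cv2.resize(p[100:400,80:420,::-1],None,fx=2,fy=2))
s=arm.state(); print(s['ee_pos'],s['width'],s['force'])
E
```

```text
[0.66002488 0.21204159 0.14722136] 0.02825229034262208 [-0.14846929  0.21813054 -1.1518913 ]
```

View pics/s1c.png

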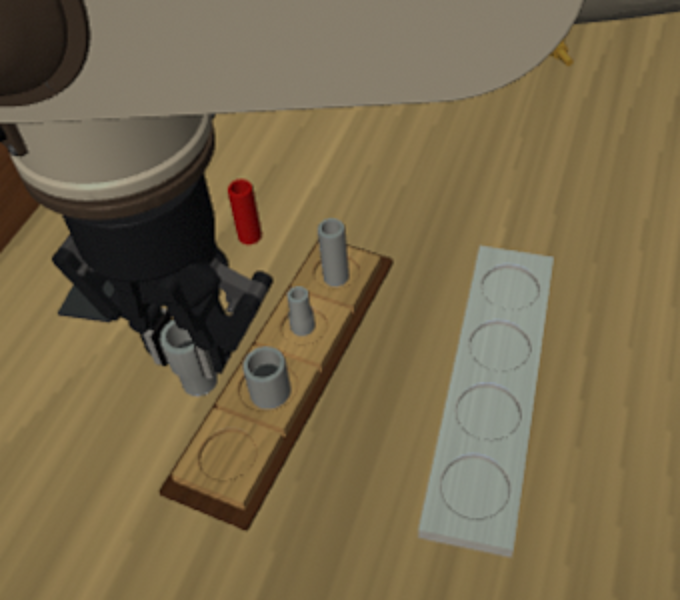

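The flared socket hangs upright in the jaws at crop (190,360), and its well on the strip is empty. I'll carry it to the right-end well.

Call:
play_rows --plan '[[0, [-8, -6, 0], 0], [0, [-25, -19, 0], 0], [0, [-48, -36, 0], 0], [0, [-74, -56, 0], 0], [0, [-100, -76, 0], 0], [0, [-126, -96, 0], 0], [0, [-152, -116, 0], 0], [0, [-178, -136, 0], 0], [0, [-202, -154, 0], 0], [0, [-220, -167, 0], 0], [0, [-228, -173, 0], 0], [0, [-231, -175.5, 0], 0], [0, [-231, -175.5, 0], 0], [0, [-231, -175.5, 15], 0], [0, [-231, -175.5, 35], 0], [0, [-231, -175.5, 55], 0], [0, [-231, -175.5, 75], 0], [0, [-231, -175.5, 90], 0], [0, [-231, -175.5, 100], 0], [0, [-231, -175.5, 100], 0]]'

```text
time_s: 6.32
ee_pos: [0.4843, -0.0179, 0.0462]
eef_rot: [-0.001, 0.707, 0.707, -0.001]
force: [-0.6, 0.7, -2.3]
width: 0.0286
```

```bash
python3 - <<'E'
from h import *
s=arm.state(); print(s['ee_pos'],s['width'],s['force'])
p,d=snap('side','s2'); cv2.imwrite('pics/s2c.png',cv2.resize(p[150:390,180:420,::-1],None,fx=2,fy=2))
E
```

```text
[ 0.48428043 -0.01793383  0.0462398 ] 0.028573304167872973 [-0.57391611  0.67139    -2.25917069]
```

View pics/s2c.png

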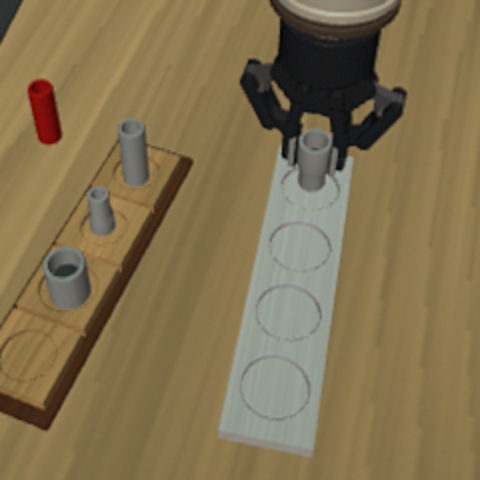

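The flared socket hangs upright just above the right-end well at crop (312,170). I'll lower it and release.

Call:
play_rows --plan '[[0, [0, 0, 4], 0], [0, [0, 0, 8], 0], [0, [0, 0, 11], 0], [0, [0, 0, 12.5], 0], [0, [0, 0, 12.5], 0], [0, [0, 0, 12.5], 0]]'

```text
time_s: 6.87
ee_pos: [0.485, -0.0189, 0.036]
eef_rot: [0.0, 0.707, 0.707, 0.0]
force: [0.0, -0.0, -1.4]
width: 0.0283
```

Call:
play_rows --plan '[[0, [0, 0, 0.7], 0], [0, [0, 0, 1.4], 0], [0, [0, 0, 1.4], 0], [0, [0, 0, 1.4], 0]]'

```text
time_s: 7.2
ee_pos: [0.485, -0.0188, 0.0344]
eef_rot: [-0.0, 0.707, 0.707, 0.0]
force: [0.7, -0.4, -1.5]
width: 0.0284
```

Call:
play_rows --plan '[[0, [0, 0, 0.7], 0], [0, [0, 0, 1.2], 0], [0, [0, 0, 1.2], 0], [0, [0, 0, 1.2], 0]]'

```text
time_s: 7.53
ee_pos: [0.4849, -0.0188, 0.0332]
eef_rot: [-0.0, 0.707, 0.707, 0.0]
force: [0.1, -0.1, -1.7]
width: 0.0286
```

Call:
play_rows --plan '[[0, [0, 0, 0.5], 0], [0, [0, 0, 1], 0], [0, [0, 0, 1], 0], [0, [0, 0, 1], 0]]'

```text
time_s: 7.87
ee_pos: [0.4851, -0.0189, 0.0329]
eef_rot: [0.0, 0.707, 0.707, 0.0]
force: [-6.1, 1.0, 13.1]
width: 0.0284
```

Call:
play_rows --plan '[[0.3, [0, 0, -0.5], 0], [0.6, [0, 0, -0.5], 0], [1, [0, 0, -0.5], 0], [1, [0, 0, -0.5], 0], [1, [0, 0, -0.5], 0], [1, [0, 0, -0.5], 0], [1, [0, 0, -0.5], 0], [1, [0, 0, -8], 0], [1, [0, 0, -25], 0], [1, [0, 0, -50], 0], [1, [0, 0, -80], 0], [1, [0, 0, -105], 0], [1, [0, 0, -115], 0], [1, [25, 25, -115], 0], [1, [50, 50, -115], 0], [1, [75, 75, -115], 0], [1, [100, 100, -115], 0], [1, [125, 125, -115], 0], [1, [150, 150, -115], 0], [1, [166, 165, -115], 0]]'

```text
time_s: 9.53
ee_pos: [0.6514, 0.1495, 0.1466]
eef_rot: [-0.0, 0.707, 0.707, 0.0]
force: [0.9, -0.6, 0.3]
width: 0.0854
```

Call:
play_rows --plan '[[1, [0, 0, 0], 0], [1, [0, 0, 0], 0]]'

```text
time_s: 9.7
ee_pos: [0.65, 0.1479, 0.1463]
eef_rot: [-0.0, 0.707, 0.708, -0.001]
force: [0.9, 0.2, -0.2]
width: 0.0852
```

```bash
cat > chk.py <<'E'
from h import *
import sys
s=arm.state(); print(s['ee_pos'].round(4),s['width'].round(4),s['force'].round(1))
p,d=snap('side',sys.argv[1]); Q=cloud('side',d); z=Q[...,2]
m=(z>.020)&(z<.11)&(p.max(2)<200)
c=np.array([.4766,.0798]);th=.080; R=np.array([[np.cos(th),-np.sin(th)],[np.sin(th),np.cos(th)]])
L=(Q[...,:2]-c)@R
for y in(-.099,-.033,.033,.099):
    k=m&(abs(L[...,0])<.026)&(abs(L[...,1]-y)<.026)
    if k.sum()<40: print(y,'empty'); continue
    zt=np.percentile(z[k],97); t=k&(z>zt-.006); (a,b),r=cv2.minEnclosingCircle(L[t].astype(np.float32))
    lo=k&(z<.030); (a2,b2),r2=cv2.minEnclosingCircle(L[lo].astype(np.float32)) if lo.sum() else ((0,0),0)
    print(y,'ztop',zt.round(4),'top xy',round(a,4),round(b,4),'r',round(r,4))
E
python3 chk.py s3
```

```text
Traceback (most recent call last):
  File "chk.py", line 3, in <module>
    s=arm.state(); print(s['ee_pos'].round(4),s['width'].round(4),s['force'].round(1))
                                              ^^^^^^^^^^^^^^^^
AttributeError: 'float' object has no attribute 'round'
```

```bash
sed -i "s/s\['width'\].round(4)/s['width']/" chk.py; python3 chk.py s3
```

```text
[0.65   0.1479 0.1463] 0.08524063637744476 [ 0.9  0.2 -0.2]
-0.099 ztop 0.0648 top xy 0.0006 -0.0992 r 0.0153
-0.033 empty
0.033 empty
0.099 empty
```

Call:
play_rows --plan '[[1, [0, 0, 20], 0], [1, [0, 0, 45], 0], [1, [0, 0, 70], 0], [1, [0, 0, 90], 0], [1, [0, 0, 104], 0], [1, [0, 0, 112], 0], [1, [0, 0, 117], 0], [1, [0, 0, 117], 0], [1, [0, 0, 117], 0], [0, [0, 0, 117], 0], [0, [0, 0, 117], 0], [0, [0, 0, 117], 0], [0, [0, 0, 117], 0], [0, [0, 0, 117], 0], [0, [0, 0, 117], 0], [0, [0, 0, 117], 0], [0, [0, 0, 117], 0], [0, [0, 0, 117], 0]]'

```text
time_s: 11.25
ee_pos: [0.65, 0.1472, 0.0308]
eef_rot: [0.0, 0.707, 0.707, 0.0]
force: [-3.8, 0.9, 6.1]
width: 0.0313
```

Call:
play_rows --plan '[[0, [0, 0, -5], 0], [0, [0, 0, -20], 0], [0, [0, 0, -45], 0], [0, [0, 0, -70], 0], [0, [0, 0, -88], 0], [0, [0, 0, -95], 0], [0, [-5, -9, -95], 0], [0, [-16, -28, -95], 0], [0, [-30, -51, -95], 0], [0, [-45, -76, -95], 0], [0, [-60, -102, -95], 0], [0, [-74, -126, -95], 0], [0, [-87, -148, -95], 0], [0, [-96, -164, -95], 0], [0, [-100, -171, -95], 0], [0, [-100, -171, -95], 0], [0, [-100, -171, -80], 0], [0, [-100, -171, -60], 0], [0, [-100, -171, -35], 0], [0, [-100, -171, -15], 0]]'

```text
time_s: 12.92
ee_pos: [0.4794, 0.0476, 0.0436]
eef_rot: [-0.0, 0.707, 0.707, -0.0]
force: [0.0, -0.6, -2.6]
width: 0.0315
```

Call:
play_rows --plan '[[0, [0, 0, 8], 0], [0, [0, 0, 15], 0], [0, [0, 0, 18], 0], [0, [0, 0, 19.5], 0], [0, [0, 0, 19.5], 0], [0, [0, 0, 19.5], 0]]'

```text
time_s: 13.42
ee_pos: [0.4795, 0.0472, 0.0265]
eef_rot: [0.0, 0.707, 0.707, 0.0]
force: [-0.1, -0.8, -2.5]
width: 0.0314
```

Call:
play_rows --plan '[[0, [0, 0, 0.7], 0], [0, [0, 0, 1.4], 0], [0, [0, 0, 1.4], 0], [0, [0, 0, 1.4], 0]]'

```text
time_s: 13.75
ee_pos: [0.4793, 0.0471, 0.0248]
eef_rot: [0.0, 0.707, 0.707, 0.0]
force: [-1.3, -0.4, 4.3]
width: 0.0312
```

Call:
play_rows --plan '[[0.3, [0, 0, -0.5], 0], [0.6, [0, 0, -0.5], 0], [1, [0, 0, -0.5], 0], [1, [0, 0, -0.5], 0], [1, [0, 0, -0.5], 0], [1, [0, 0, -0.5], 0], [1, [0, 0, -0.5], 0], [1, [0, 0, -8], 0], [1, [0, 0, -25], 0], [1, [0, 0, -50], 0], [1, [0, 0, -80], 0], [1, [0, 0, -105], 0], [1, [0, 0, -115], 0], [1, [5, 30, -115], 0], [1, [11, 60, -115], 0], [1, [16, 90, -115], 0], [1, [22, 120, -115], 0], [1, [27, 150, -115], 0], [1, [30.5, 169.5, -115], 0], [1, [30.5, 169.5, -115], 0]]'

```text
time_s: 15.42
ee_pos: [0.6509, 0.078, 0.1382]
eef_rot: [-0.0, 0.707, 0.707, -0.0]
force: [-0.5, -0.4, 0.0]
width: 0.0852
```

```bash
python3 chk.py s4; python3 - <<'E'
from h import *
p,_=load('s4'); cv2.imwrite('pics/s4c.png',cv2.resize(p[150:390,150:420],None,fx=2,fy=2))
E
```

```text
[0.6509 0.078  0.1382] 0.08524182195968114 [-0.5 -0.4  0. ]
-0.099 ztop 0.0646 top xy 0.0007 -0.0992 r 0.015
-0.033 ztop 0.0506 top xy 0.0008 -0.0338 r 0.0176
0.033 empty
0.099 empty
```

View pics/s4c.png

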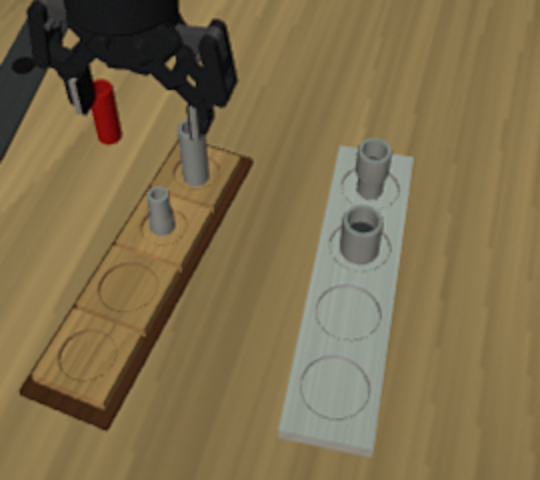

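Flared and wide stand upright in the right two wells at crop (372,170) and (361,235). Small (160,210) and deep (193,155) are still on the strip. Small is next, gripped on its narrow part.

Call:
play_rows --plan '[[1, [0, 0, 20], 0], [1, [0, 0, 45], 0], [1, [0, 0, 65], 0], [1, [0, 0, 82], 0], [1, [0, 0, 92], 0], [1, [0, 0, 98], 0], [1, [0, 0, 99], 0], [1, [0, 0, 99], 0], [1, [0, 0, 99], 0], [0, [0, 0, 99], 0], [0, [0, 0, 99], 0], [0, [0, 0, 99], 0], [0, [0, 0, 99], 0], [0, [0, 0, 99], 0], [0, [0, 0, 99], 0], [0, [0, 0, 99], 0], [0, [0, 0, 99], 0], [0, [0, 0, 99], 0], [0, [0, 0, 99], 0]]'

```text
time_s: 17.05
ee_pos: [0.6486, 0.0777, 0.0406]
eef_rot: [0.0, 0.707, 0.707, 0.0]
force: [-0.6, 0.1, 5.4]
width: 0.0152
```

Call:
play_rows --plan '[[0, [0, 0, -5], 0], [0, [0, 0, -20], 0], [0, [0, 0, -45], 0], [0, [0, 0, -70], 0], [0, [0, 0, -88], 0], [0, [0, 0, -95], 0], [0, [2, -9, -95], 0], [0, [6, -28, -95], 0], [0, [10, -51, -95], 0], [0, [15, -76, -95], 0], [0, [20, -102, -95], 0], [0, [25, -126, -95], 0], [0, [30, -148, -95], 0], [0, [33, -165, -95], 0], [0, [35, -174.5, -95], 0], [0, [35, -174.5, -95], 0], [0, [35, -174.5, -80], 0], [0, [35, -174.5, -60], 0], [0, [35, -174.5, -35], 0], [0, [35, -174.5, -15], 0]]'

```text
time_s: 18.72
ee_pos: [0.4739, 0.1124, 0.0533]
eef_rot: [-0.0, 0.707, 0.707, -0.0]
force: [-0.2, -0.2, -0.9]
width: 0.0151
```

```bash
python3 - <<'E'
from h import *
p,d=snap('side','s5'); cv2.imwrite('pics/s5c.png',cv2.resize(p[150:390,180:420,::-1],None,fx=2,fy=2))
E
```

```text
(no output)
```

View pics/s5c.png

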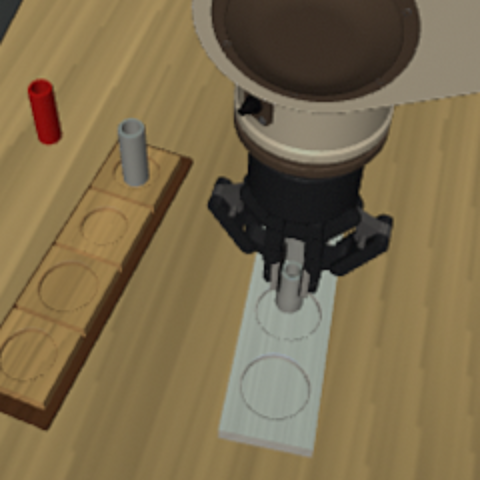

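The small socket is upright in the jaws over its well at crop (289,290).

Call:
play_rows --plan '[[0, [0, 0, 8], 0], [0, [0, 0, 14], 0], [0, [0, 0, 17], 0], [0, [0, 0, 19], 0], [0, [0, 0, 19], 0], [0, [0, 0, 19.7], 0], [0, [0, 0, 20.4], 0], [0, [0, 0, 20.4], 0], [0, [0, 0, 20.4], 0]]'

```text
time_s: 19.52
ee_pos: [0.474, 0.1127, 0.0351]
eef_rot: [0.0, 0.707, 0.707, 0.0]
force: [0.1, -0.3, 0.0]
width: 0.0151
```

Call:
play_rows --plan '[[0, [0, 0, 0.6], 0], [0, [0, 0, 0.6], 0], [0.2, [0, 0, 0.4], 0], [0.5, [0, 0, 0.4], 0], [1, [0, 0, 0.4], 0], [1, [0, 0, 0.4], 0], [1, [0, 0, 0.4], 0], [1, [0, 0, 0.4], 0], [1, [0, 0, -8], 0], [1, [0, 0, -25], 0], [1, [0, 0, -50], 0], [1, [0, 0, -80], 0], [1, [0, 0, -105], 0], [1, [0, 0, -115], 0], [1, [-15, 25, -115], 0], [1, [-32, 55, -115], 0], [1, [-52, 90, -115], 0], [1, [-72, 125, -115], 0], [1, [-90, 155, -115], 0], [1, [-96, 166, -115], 0]]'

```text
time_s: 21.18
ee_pos: [0.6426, 0.0139, 0.149]
eef_rot: [0.0, 0.708, 0.706, -0.0]
force: [1.5, 0.5, -0.2]
width: 0.0857
```

Call:
play_rows --plan '[[1, [0, 0, 0], 0], [1, [0, 0, 0], 0]]'

```text
time_s: 21.35
ee_pos: [0.6398, 0.0163, 0.1492]
eef_rot: [-0.001, 0.707, 0.707, -0.0]
force: [0.4, 0.4, -0.8]
width: 0.0853
```

```bash
python3 chk.py s6
```

```text
[0.6398 0.0163 0.1492] 0.08532164047374173 [ 0.4  0.4 -0.8]
-0.099 ztop 0.0647 top xy 0.0016 -0.0989 r 0.0162
-0.033 ztop 0.0508 top xy 0.0006 -0.0331 r 0.0171
0.033 ztop 0.0547 top xy -0.0006 0.0391 r 0.0056
0.099 empty
```

Call:
play_rows --plan '[[1, [0, 0, 20], 0], [1, [0, 0, 45], 0], [1, [0, 0, 68], 0], [1, [0, 0, 86], 0], [1, [0, 0, 97], 0], [1, [0, 0, 103], 0], [1, [0, 0, 104], 0], [1, [0, 0, 104], 0], [1, [0, 0, 104], 0], [0, [0, 0, 104], 0], [0, [0, 0, 104], 0], [0, [0, 0, 104], 0], [0, [0, 0, 104], 0], [0, [0, 0, 104], 0], [0, [0, 0, 104], 0], [0, [0, 0, 104], 0], [0, [0, 0, 104], 0], [0, [0, 0, 104], 0], [0, [0, 0, 104], 0]]'

```text
time_s: 22.98
ee_pos: [0.64, 0.0166, 0.0462]
eef_rot: [0.0, 0.707, 0.707, 0.0]
force: [-1.9, -1.2, 5.5]
width: 0.0213
```

Call:
play_rows --plan '[[0, [0, 0, -5], 0], [0, [0, 0, -20], 0], [0, [0, 0, -45], 0], [0, [0, 0, -75], 0], [0, [0, 0, -95], 0], [0, [0, 0, -105], 0], [0, [8, -9, -105], 0], [0, [24, -26, -105], 0], [0, [45, -48, -105], 0], [0, [67, -71, -105], 0], [0, [90, -95, -105], 0], [0, [112, -118, -105], 0], [0, [133, -141, -105], 0], [0, [150, -159, -105], 0], [0, [159, -168, -105], 0], [0, [162, -171.5, -105], 0], [0, [162, -171.5, -105], 0], [0, [162, -171.5, -85], 0], [0, [162, -171.5, -60], 0], [0, [162, -171.5, -35], 0]]'

```text
time_s: 24.65
ee_pos: [0.4693, 0.1778, 0.0799]
eef_rot: [0.0, 0.707, 0.707, 0.0]
force: [0.7, 1.1, -2.1]
width: 0.0219
```

Call:
play_rows --plan '[[0, [0, 0, 12], 0], [0, [0, 0, 22], 0], [0, [0, 0, 30], 0], [0, [0, 0, 35], 0], [0, [0, 0, 38], 0], [0, [0, 0, 39.5], 0], [0, [0, 0, 39.5], 0], [0, [0, 0, 39.5], 0]]'

```text
time_s: 25.32
ee_pos: [0.4688, 0.1787, 0.042]
eef_rot: [0.0, 0.707, 0.707, 0.0]
force: [0.1, -0.3, -1.4]
width: 0.0217
```

Call:
play_rows --plan '[[0, [0, 0, 0.7], 0], [0, [0, 0, 1.4], 0], [0, [0, 0, 1.8], 0], [0, [0, 0, 1.8], 0], [0, [0, 0, 1.8], 0]]'

```text
time_s: 25.73
ee_pos: [0.4686, 0.1787, 0.0401]
eef_rot: [0.0, 0.707, 0.707, 0.0]
force: [-1.4, -0.4, 4.7]
width: 0.0218
```

Call:
play_rows --plan '[[0.3, [0, 0, -0.3], 0], [0.6, [0, 0, -0.3], 0], [1, [0, 0, -0.3], 0], [1, [0, 0, -0.3], 0], [1, [0, 0, -0.3], 0], [1, [0, 0, -0.3], 0], [1, [0, 0, -0.3], 0], [1, [0, 0, -8], 0], [1, [0, 0, -25], 0], [1, [0, 0, -50], 0], [1, [0, 0, -80], 0], [1, [0, 0, -110], 0], [1, [0, 0, -140], 0], [1, [-20, 10, -150], 0], [1, [-50, 20, -150], 0], [1, [-85, 30, -150], 0], [1, [-120, 40, -150], 0], [1, [-155, 50, -150], 0], [1, [-190, 60, -150], 0], [1, [-225, 70, -150], 0]]'

```text
time_s: 27.4
ee_pos: [0.5385, -0.0482, 0.1904]
eef_rot: [0.0, 0.707, 0.707, 0.0]
force: [1.4, -0.1, -0.4]
width: 0.0853
```

Call:
play_rows --plan '[[1, [-35, 0, 0], 0], [1, [-70, 0, 0], 0], [1, [-105, 0, 0], 0], [1, [-140, 0, 0], 0], [1, [-175, 0, 0], 0], [1, [-210, 0, 0], 0], [1, [-210, 0, 0], 0], [1, [-210, 0, 0], 0]]'

```text
time_s: 28.07
ee_pos: [0.538, -0.2579, 0.1897]
eef_rot: [-0.0, 0.708, 0.706, -0.0]
force: [-0.4, 0.1, 0.8]
width: 0.0852
```

```bash
python3 chk.py s7; python3 - <<'E'
from h import *
p,_=load('s7'); t,d=snap('top','t7'); a=cv2.resize(p[180:390,150:400],None,fx=2,fy=2); b=cv2.resize(t[160:340,100:320,::-1],None,fx=1.4,fy=1.4)
o=np.zeros((420,500+308,3),np.uint8); o[:,:500]=a; o[:b.shape[0],500:]=b; cv2.imwrite('pics/fin.png',o[:,:800])
E
```

```text
[ 0.538  -0.2579  0.1897] 0.08518402549685798 [-0.4  0.1  0.8]
-0.099 ztop 0.0648 top xy 0.0011 -0.0998 r 0.0155
-0.033 ztop 0.0507 top xy 0.0011 -0.0331 r 0.0173
0.033 ztop 0.0546 top xy 0.0015 0.0325 r 0.0095
0.099 ztop 0.0766 top xy 0.0004 0.0987 r 0.0127
```

View pics/fin.png

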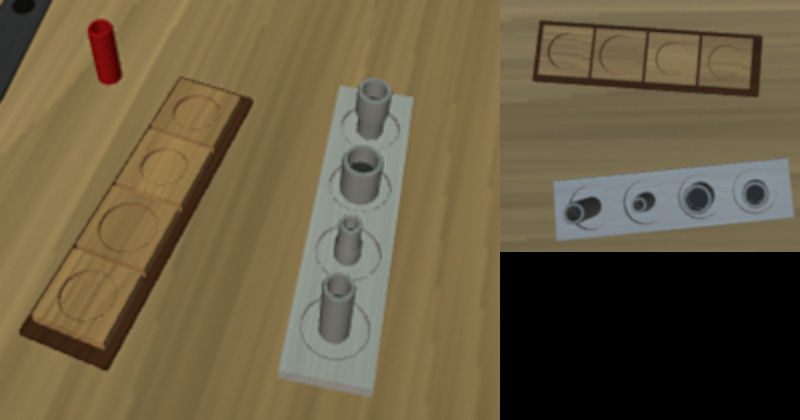

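All four sockets stand upright in the rack: deep (336,310), small (348,240), wide (361,175) and flared (373,110). The strip is empty and the red tube hasn't moved.

```bash
python3 -c "
from rig import arm
print(arm.sign_off())"
```

```text
the job is handed in; nothing more can be done
None
```

I moved all four sockets to the rack in reverse order and handed the job in at about 28 s on the robot's clock. From the left end of the rack they now stand deep, small, wide, flared; on the strip the order was flared, wide, small, deep. The red tube was left alone.

My last depth check, with the gripper clear, put every socket within about 2 mm of its well's centre. The tops measured 77, 55, 51 and 65 mm, within about 1 mm of standing on the well floors. All four look upright in the final picture.

Two readings disagreed:
- **Finger opening:** while gripping, it read 2–3 mm less than each socket's diameter. No socket slipped.
- **Small socket's place:** an earlier check had it about 6 mm off along the rack, with only part of its top measured, probably because the arm was in the way. The final clear view put it within 2 mm.

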